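# Flip the ratchet and back off the food press

## Task

Open up the little screw press: flip the direction lever on the ratchet's head over to its loosening side, as far as it goes, then swing the ratchet handle to and fro by its knob to unscrew the press anticlockwise (seen from above) until the screw comes up against its end stop. Never tighten the screw; feel for the stops of lever, handle and screw and do not force them; and leave the coffee pod, the small cup and the tea light where they stand.

Things in the scene. Friction and masses are not known exactly. Their poses are not given: they have to be found in the camera images.
- press: Low grey and steel four-post screw press for patties, base 120 x 190 mm, top plate 50 mm above the worktop, fixed to the worktop. Origin: centre of its underside, under the screw. Its x axis points away from the middle of the handle's swing, z up. The post tops stand 23 mm above the top plate.
- screw_axis (a point): Point on the vertical axis of the screw, in the top face of the press's top plate, 50 mm above the worktop; axes as those of the press: x points away from the middle of the handle's swing, y to the left of that, z up. The ratchet's head, 64 mm wide, sits on the screw here, its top 30 mm above this point; the screw's hexagon shows in its middle and turns with the screw.
- ratchet (a joint): Angle of the ratchet handle about the screw axis, rad, anticlockwise positive seen from above; 0 = handle along -x of screw_axis. It swings only from -1.0 to 1.0, to springy stops at the front posts (4 N per mm at the knob). Lever on the loosening side: a positive swing unscrews, a negative one clicks back idly (2 to 3 N at the knob); lever on the tightening side: the reverse.
- knob_center (a point): Centre of the upright black knob at the handle's end: 24 mm in diameter, 22 mm above and below this point, 130 mm from the screw axis, 52 mm above the point screw_axis. It spins freely on its own vertical pin, so it can be gripped and carried round without turning the gripper.
- lever (a joint): Angle of the direction lever, rad, anticlockwise positive seen from above, 0 = in line with the handle. -0.45 = fully on the tightening side, +0.45 = fully on the loosening side (its free end then leans to the side to which the handle swings to loosen). It stays where it is left, and takes 2 to 3 N at the fin to turn. Both ends are stops, about 12 N per mm at the fin.
- lever_fin (a point): Point on the direction lever, a dark upright fin 6 mm thick (9 mm at its round outer end) on the ratchet's head, 25 mm out from its pivot, which lies on the handle's centre line 46 mm from the screw axis. The fin reaches 10 mm above and below this point and 9 mm beyond it. x points outward along the fin, y toward positive lever angle. The head's top is 13 mm below this point.
- foot (a joint): Height in m of the round press plate above the mould: 0 = tight, 0.008 = screw at its end stop. It rises 3.33 mm per rad of screw; the travel of 2.4 rad takes at least two swings, as after each return up to 0.6 rad of swing is lost before one of the 14 teeth catches. Unscrewing takes about 4 N at the knob; at the stop the force rises 3.4 N per mm.
- measuring_cup: Small cup with a handle, 64 x 91 x 54 mm, on the worktop; origin under its centre. Bystander.
- tea_light: Tea light in a metal cup, 38 mm wide, 18 mm tall, on the worktop; origin under its centre. Bystander.
- coffee_pod: Coffee pod, a small tapered cup with a flat lid, 51 mm wide, 44 mm tall, upright on the worktop beside the press; origin under its centre. Bystander.

How it is judged:
By the outcome, as a careful person would: the job done as asked, in the order asked, and still so for the second after the job is handed in, with the robot touching nothing.
It also fails if it takes over 72 s, if anything falls off the work surface, if the arm or the gripper's body presses on something with over 40 N, if the wrist force passes 120 N, or if a joint passes its speed limit or range.

## Robot

A 6-joint arm with a two-finger parallel gripper is mounted at the origin on a cart in front of the work surface, level with it; the furniture and walls round the work are solid. World frame = base frame: x ahead of the robot, y to its left, z up, the work surface at z = 0. Lengths are in m, angles in rad, forces in N, time in s.
With the tool pointing down it reaches from about 0.425 to 0.95 m from the base axis. Payload 14.7 kg.
Tool frame: the origin (TCP) lies midway between the tips of the shut fingers; the grasp point (between the pads) lies 19 mm behind it; z points along the fingers, y is the line along which they close (so a half turn about z gives the same grasp; the last joint's range is limited). The gripper opens to 85 mm and grips with 20 to 120 N. Pads are 22 mm wide; open, the fingers measure 114 mm over their backs; the gripper's body (76 mm by 85 mm) begins 54 mm behind the grasp point. The pads swing forward as they close: fully open they stand 13 mm farther back than shut.
Start: joints at [1.268, 0.48, 1.596, -0, 1.065, -0.047], TCP at [0.164, 0.629, 0.231] pointing down, gripper open.
Joint ranges: [-2.75, 2.75], [-0.82, 2.05], [0.23, 2.67], [-1.56, 4.7], [0.09, 2.69], [-2.92, 2.92]. Speed limits (rad/s): [1.89, 1.89, 2.39, 3.01, 3.01, 3.01].

## Interface

Orientations are given as a 3x3 rotation matrix whose columns are the frame's x, y, z axes.
In Python, from station import get_state, capture, sign_off gives the robot as it stands.
- The arm moves only by the tool arm_command, never from a script. Its argument "commands" is a list of rows, each a list of 7 numbers: the shift along the tool's x, y, z in m, then the turn, a rotation vector about the tool's x, y, z in rad, then the opening in per cent of the stroke, from 0 (shut) to 100 (fully open). A call has 1 to 10 rows; each row shifts and turns the commanded pose from where the row before left it, along the tool's axes as they then stand; what a row does not reach is not made up. A row lasts 1/8 s, in which the tool goes at most 62.5 mm and 10.7 degrees, less where a joint would pass 70% of its speed; a pose out of reach is approached as far as the arm can. A call with a gripper value outside its range is refused whole. The fingers move at their own pace and stop on an object; "newtons" is the grip in N (left out, the last holds). Time passes only in rows, so rows that do not move let the fingers close. It gives the time, the measured TCP pose, the force, the opening and the grip force at its end, in the units of the state.
- get_state(): the state, without advancing time (a new reading comes with each control period).
- capture(name): name is "scene" or "top" or "wrist"; returns a dict with "pixels" (400x640x3 uint8, red, green, blue), "fx", "fy", "cx", "cy" (pixels), "world_from_camera" (4x4, takes a point from camera to world coordinates); the wrist camera has in their place "T_tool_cam" (4x4, takes a point from camera to tool coordinates, whose origin is the TCP and whose axes are the flange's). Camera axes: x right, y down, z forward; pixel columns grow to the right and rows downward; lengths in m; the calibration is good to about 2 mm. A picture is of the moment at which its call begins: read the wrist's pose just before it. There is no depth.
- sign_off(): hands the job in; it is judged then, once.
The state is a dict: "t": time; "joints": joint angles; "qvel": joint speeds; "tau": joint torques, N m; "ee_pos": TCP position; "ee_rot": TCP orientation; "force": force on the tool from outside, world axes, zero at the start; "wrist_torque": the same for the moment, N m; "finger_gap": finger opening in m; "grasp_force": force on a finger pad.
Only numpy, scipy, OpenCV 4.12 (cv2) and the standard library are available. Lean on these libraries where they do the work, as an engineer would, in place of code of your own. Each camera call takes 0.05 s, during which the arm holds its last target. There are 200 camera calls.

## Working session

There is one attempt and no reset: what is moved stays moved. The work goes in short steps, Python scripts to look and compute and a tool call to move; the robot and the scene stay as the last step left them, time stands still between calls to the robot, and variables do not carry over. Pictures are saved under pics/ and viewed, at most 10 in all, crops included, and the job is handed in when it is done.

Besides the shell and the picture viewer there is one more tool, called after "Call:" by a JSON object that holds its "api" and its "payload". arm_command: Moves the arm, as the interface text tells. Its arguments: {"type":"object","properties":{"commands":{"type":"array","items":{"type":"array","items":{"type":"number"}}},"newtons":{"type":"number"}},"required":["commands"]}

```bash
mkdir -p pics
cat > h.py <<'E'
import numpy as np, cv2
from station import get_state, capture, sign_off
def save(c,n): cv2.imwrite('pics/'+n,cv2.cvtColor(c['pixels'],cv2.COLOR_RGB2BGR))
def ray(c,u,v,z,T=None):
    T=np.array(c['world_from_camera']) if T is None else T
    d=T[:3,:3]@np.array([(u-c['cx'])/c['fx'],(v-c['cy'])/c['fy'],1]); o=T[:3,3]
    return o+d*(z-o[2])/d[2]
def proj(c,p,T=None):
    T=np.array(c['world_from_camera']) if T is None else T
    q=T[:3,:3].T@(np.array(p)-T[:3,3]); return np.array([c['fx']*q[0]/q[2]+c['cx'],c['fy']*q[1]/q[2]+c['cy']])
E
python3 - <<'E'
from h import *
import pickle
s=get_state(); print(s['t'],s['ee_pos'],s['ee_rot'],s['finger_gap'])
for n in['scene','top','wrist']:
    c=capture(n); save(c,n+'.png'); pickle.dump((s,c),open(n+'.pkl','wb')); print(n,c['fx'],c.get('world_from_camera',c.get('T_tool_cam')))
E
```

```text
0.0 [0.16433422 0.62845608 0.23066297] [[-9.67462679e-01  2.53013516e-01 -3.55460951e-04]
 [ 2.53013760e-01  9.67461994e-01 -1.15214063e-03]
 [ 5.23878092e-05 -1.20458957e-03 -9.99999273e-01]] 0.08549188367729395
scene 486.91056039949484 [[ 0.71947758 -0.36257017  0.59236382  0.00217793]
 [-0.69426893 -0.39820109  0.59952192 -0.48912216]
 [ 0.01851116 -0.84260237 -0.53821796  0.60298254]
 [ 0.          0.          0.          1.        ]]
top 393.3388311010158 [[ 0.02921803 -0.98114768  0.19103808  0.39043492]
 [-0.99938217 -0.03240892 -0.0135992   0.07592072]
 [ 0.01953416 -0.19052271 -0.98148842  0.97074684]
 [ 0.          0.          0.          1.        ]]
wrist 315.4060524358922 [[-5.00860948e-04 -9.60333135e-01 -2.78854836e-01  7.07595072e-02]
 [ 9.99999124e-01 -1.39436849e-04 -1.31593444e-03 -1.11112417e-03]
 [ 1.22485281e-03 -2.78855250e-01  9.60332364e-01 -1.42673055e-01]
 [ 0.00000000e+00  0.00000000e+00  0.00000000e+00  1.00000000e+00]]
```

View pics/top.png

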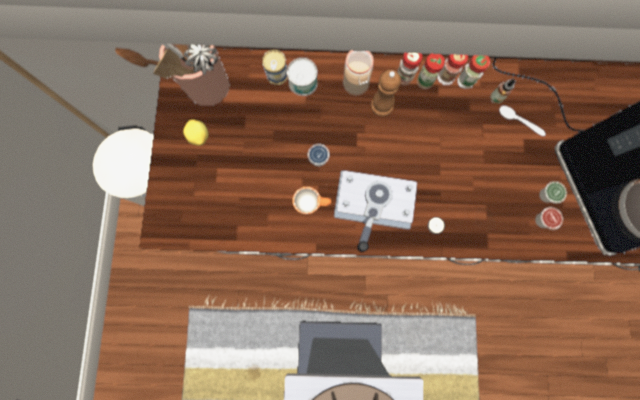

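View pics/scene.png

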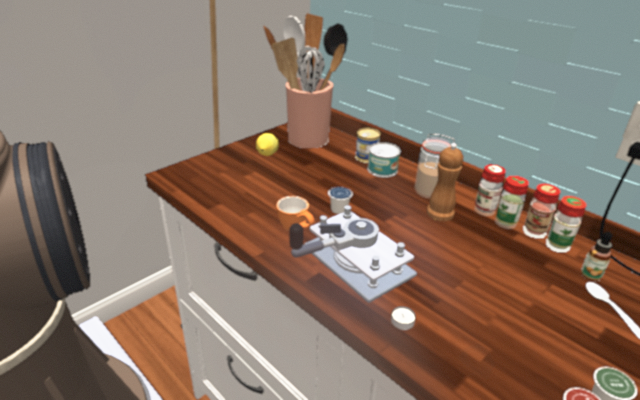

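Run:
```python
from h import *
import pickle
s,c=pickle.load(open('top.pkl','rb'))
im=cv2.imread('pics/top.png')[150:260,290:450]; cv2.imwrite('pics/topz.png',cv2.resize(im,None,fx=5,fy=5,interpolation=cv2.INTER_CUBIC))
print(proj(c,[0,0,0]))
for n,u,v,z in[('head',379,194,.08),('knob',365,243,.12),('cup',306,201,.05),('pod',318,154,.044),('tea',436,225,.018)]: print(n,ray(c,u,v,z))
```

```text
[352.84082678 449.04400208]
head [ 0.56695198 -0.04396592  0.08      ]
knob [ 0.45043951 -0.00906705  0.12      ]
cup [0.55023606 0.12549171 0.05      ]
pod [0.66887088 0.10140838 0.044     ]
tea [ 0.50667855 -0.19235969  0.018     ]
```

View pics/topz.png

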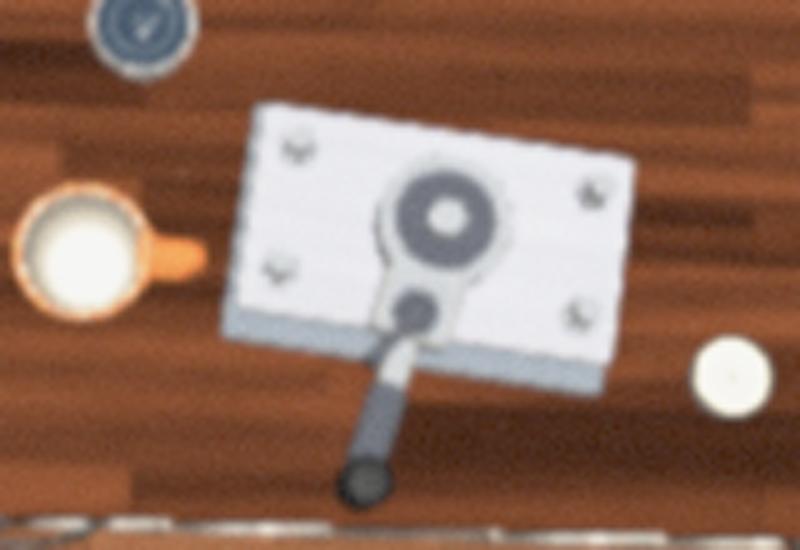

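Run:
```python
from h import *
import pickle
s,c=pickle.load(open('top.pkl','rb'))
f=lambda u,v,z: ray(c,290+(u+.5)/5-.5,150+(v+.5)/5-.5,z)
H=f(447,217,.08);K=f(364,481,.124);P=[f(u,v,.073) for u,v in[(297,145),(592,190),(278,265),(578,312)]]
print('H',H,'K',K,np.linalg.norm((H-K)[:2]));print(np.array(P),np.mean(P,0))
for a,b in((0,1),(2,3)): d=P[a]-P[b]; print('yaw',np.arctan2(-d[0],d[1]))
d=H-K; print('handle dir',np.arctan2(d[1],d[0]),'lever piv',f(413,312,.083))
R=np.array(s['ee_rot'])
print(R.T@(np.array([.53,-.03,.25])-s['ee_pos']))
```

```text
H [ 0.56930939 -0.04395026  0.08      ] K [ 0.44402293 -0.00317201  0.124     ] 0.13175569509314577
[[ 0.60280702  0.02582786  0.073     ]
 [ 0.58585537 -0.11284858  0.073     ]
 [ 0.54544611  0.03342519  0.073     ]
 [ 0.52792011 -0.10591715  0.073     ]] [ 0.56550715 -0.03987817  0.073     ]
yaw -0.1216354277637301
yaw -0.12511954035552303
handle dir -0.3146660573372318 lever piv [ 0.52396136 -0.02828038  0.083     ]
[-0.52036543 -0.54453614 -0.01870836]
```

Call:
{"api": "arm_command", "payload": {"commands": [[-0.035,-0.036,0,0,0,0,0],[-0.035,-0.036,0,0,0,0,0],[-0.035,-0.036,0,0,0,0,0],[-0.035,-0.036,0,0,0,0,0],[-0.035,-0.036,0,0,0,0,0],[-0.035,-0.036,0,0,0,0,0],[-0.035,-0.036,0,0,0,0,0],[-0.035,-0.036,0,0,0,0,0]]}}

```text
t: 1.15
ee_pos: [0.363, 0.2779, 0.2313]
ee_rot: [[-0.968, 0.253, 0.0], [0.253, 0.968, 0.0], [-0.0, 0.0, -1.0]]
force: [1.2, 1.1, -0.2]
finger_gap: 0.0004
grasp_force: 0.0
```

Call:
{"api": "arm_command", "payload": {"commands": [[-0.035,-0.036,0,0,0,0,0],[-0.035,-0.036,0,0,0,0,0],[-0.035,-0.036,0,0,0,0,0],[-0.035,-0.036,0,0,0,0,0],[-0.035,-0.036,0,0,0,0,0],[-0.035,-0.036,0,0,0,0,0],[-0.03,-0.03,0,0,0,0,0],[0,0,0,0,0,0,0],[0,0,0,0,0,0,0]]}}

```text
t: 2.28
ee_pos: [0.5319, -0.0192, 0.231]
ee_rot: [[-0.967, 0.254, -0.001], [0.254, 0.967, 0.0], [0.001, 0.0, -1.0]]
force: [0.2, 0.1, -0.9]
finger_gap: -0.0005
grasp_force: 0.0
```

Run:
```python
from h import *
import pickle
s=get_state(); c=capture('wrist'); save(c,'w1.png'); pickle.dump((s,c),open('w1.pkl','wb'))
print(s['t'],s['joints'],s['ee_pos'],s['ee_rot'],s['force'])
im=cv2.imread('pics/w1.png'); cv2.imwrite('pics/w1.png',cv2.resize(im,(800,500)))
```

```text
2.275 [-9.31725694e-02  3.17094952e-01  1.86521469e+00  2.14415975e-04
  9.60185214e-01 -1.40769491e+00] [ 0.53189673 -0.01920451  0.23100634] [[-9.67309559e-01  2.53597001e-01 -8.81937405e-04]
 [ 2.53596870e-01  9.67309961e-01  2.58846794e-04]
 [ 9.18749608e-04  2.67284120e-05 -9.99999578e-01]] [ 0.21044402  0.14003311 -0.89062631]
```

View pics/w1.png

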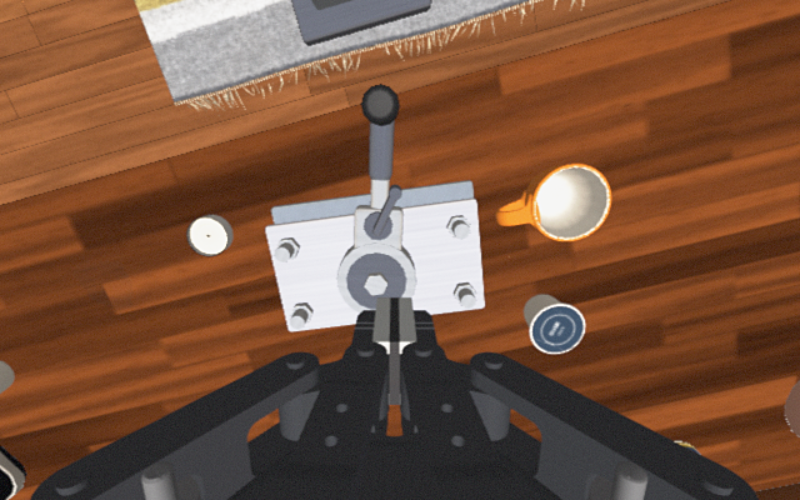

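```bash
cat >> h.py <<'E'
def wT(s,c):
    T=np.eye(4);T[:3,:3]=s['ee_rot'];T[:3,3]=s['ee_pos']; return T@np.array(c['T_tool_cam'])
def pix(s,c,u,v,z,k=1.25): return ray(c,(u+.5)/k-.5,(v+.5)/k-.5,z,wT(s,c))
E
python3 - <<'E'
from h import *
import pickle
s,c=pickle.load(open('w1.pkl','rb'))
for n,u,v,z in[('hex',376,286,.08),('headc',376,280,.08),('piv',378,224,.09),('tip',397,190,.103),('knob',381,104,.124),('p1',288,246,.073),('p2',460,223,.073),('p3',302,314,.073),('p4',466,291,.073),('tea',210,235,.018),('cuphandle',500,218,.03),('cup',571,203,.054)]: print(n,pix(s,c,u,v,z))
E
```

```text
hex [ 0.57224965 -0.04626211  0.08      ]
headc [ 0.56733013 -0.04490253  0.08      ]
piv [ 0.52179327 -0.03032106  0.09      ]
tip [ 0.49942276 -0.01011803  0.103     ]
knob [ 0.44463754 -0.00583711  0.124     ]
p1 [ 0.5243916  -0.10577888  0.073     ]
p2 [0.54075611 0.03005377 0.073     ]
p3 [ 0.58330564 -0.11373209  0.073     ]
p4 [0.59779008 0.02289372 0.073     ]
tea [ 0.50703927 -0.19147682  0.018     ]
cuphandle [0.55640083 0.06997987 0.03      ]
cup [0.55230984 0.12327387 0.054     ]
```

Call:
{"api": "arm_command", "payload": {"commands": [[0.018,0.0113,0,0,0,0,0],[0.018,0.0113,0,0,0,0,0],[0,0,0.04,0,0,0,0],[0,0,0.04,0,0,0,0],[0,0,0.034,0,0,0,0],[0,0,0.025,0,0,0,0],[0,0,0,0,0,0,0],[0,0,0,0,0,0,0]]}}

```text
t: 3.32
ee_pos: [0.5033, 0.0123, 0.0933]
ee_rot: [[-0.968, 0.252, 0.001], [0.252, 0.968, -0.0], [-0.001, 0.0, -1.0]]
force: [0.6, -0.2, 0.5]
finger_gap: 0.0
grasp_force: 0.0
```

Call:
{"api": "arm_command", "payload": {"commands": [[0,-0.003,0,0,0,0,0],[0,-0.003,0,0,0,0,0],[0,-0.003,0,0,0,0,0],[0,-0.003,0,0,0,0,0],[0,-0.003,0,0,0,0,0],[0,0,0,0,0,0,0]]}}

```text
t: 4.08
ee_pos: [0.4995, -0.0032, 0.0923]
ee_rot: [[-0.967, 0.253, 0.0], [0.253, 0.967, -0.0], [-0.0, -0.0, -1.0]]
force: [-0.4, 0.9, 0.9]
finger_gap: 0.0001
grasp_force: 0.5
```

Call:
{"api": "arm_command", "payload": {"commands": [[0,-0.003,0,0,0,0,0],[0,-0.003,0,0,0,0,0],[0,-0.003,0,0,0,0,0],[0,0,0,0,0,0,0]]}}

```text
t: 4.58
ee_pos: [0.4972, -0.0119, 0.0923]
ee_rot: [[-0.967, 0.253, -0.0], [0.253, 0.967, -0.0], [0.0, -0.0, -1.0]]
force: [-1.3, 1.0, 0.1]
finger_gap: -0.0008
grasp_force: 0.7
```

Call:
{"api": "arm_command", "payload": {"commands": [[0,-0.002,0,0,0,0,0],[0,-0.002,0,0,0,0,0],[0,0,0,0,0,0,0]]}}

```text
t: 4.95
ee_pos: [0.4964, -0.0156, 0.0923]
ee_rot: [[-0.967, 0.253, 0.0], [0.253, 0.967, -0.0], [-0.0, 0.0, -1.0]]
force: [1.3, 2.0, 0.1]
finger_gap: -0.0
grasp_force: 0.9
```

Call:
{"api": "arm_command", "payload": {"commands": [[0,-0.0015,0,0,0,0,0],[0,-0.0015,0,0,0,0,0],[0,0,0,0,0,0,0]]}}

```text
t: 5.32
ee_pos: [0.4955, -0.0185, 0.0923]
ee_rot: [[-0.967, 0.253, 0.0], [0.253, 0.967, -0.0], [-0.0, -0.0, -1.0]]
force: [1.0, 2.5, 0.3]
finger_gap: -0.0003
grasp_force: 0.8
```

Call:
{"api": "arm_command", "payload": {"commands": [[0,-0.001,0,0,0,0,0],[0,0,0,0,0,0,0]]}}

```text
t: 5.58
ee_pos: [0.4953, -0.0194, 0.0923]
ee_rot: [[-0.967, 0.253, 0.0], [0.253, 0.967, -0.0], [-0.0, -0.0, -1.0]]
force: [1.3, 2.0, 1.2]
finger_gap: -0.0
grasp_force: 1.1
```

Run:
```python
from h import *
import pickle
s=get_state(); c=capture('wrist'); pickle.dump((s,c),open('w2.pkl','wb'));save(c,'w2.png');print(s['force'],s['wrist_torque'],s['ee_pos'])
im=cv2.imread('pics/w2.png')[0:340,180:480]; cv2.imwrite('pics/w2z.png',cv2.resize(im,None,fx=1.75,fy=1.75,interpolation=cv2.INTER_CUBIC))
```

```text
[1.34229973 2.03042043 1.16179471] [ 0.38005502 -0.2527115   0.06658097] [ 0.49525508 -0.01938698  0.09233797]
```

View pics/w2z.png

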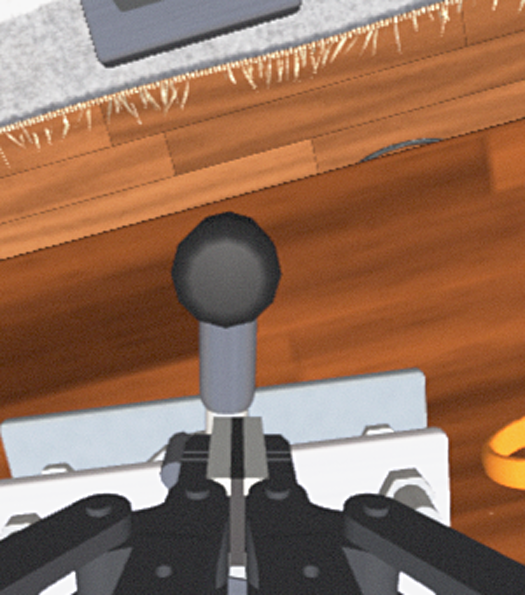

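Call:
{"api": "arm_command", "payload": {"commands": [[0,-0.001,0,0,0,0,0],[0,-0.001,0,0,0,0,0],[0,0,0,0,0,0,0]]}}

```text
t: 6.0
ee_pos: [0.4946, -0.0214, 0.0923]
ee_rot: [[-0.967, 0.253, -0.0], [0.253, 0.967, -0.0], [0.0, -0.0, -1.0]]
force: [1.5, 3.3, -0.1]
finger_gap: 0.0004
grasp_force: 1.1
```

Call:
{"api": "arm_command", "payload": {"commands": [[0,-0.001,0,0,0,0,0],[0,0,0,0,0,0,0]]}}

```text
t: 6.25
ee_pos: [0.4944, -0.0223, 0.0923]
ee_rot: [[-0.967, 0.253, -0.0], [0.253, 0.967, -0.0], [0.0, -0.0, -1.0]]
force: [1.5, 2.4, 1.3]
finger_gap: -0.0001
grasp_force: 1.2
```

Call:
{"api": "arm_command", "payload": {"commands": [[0,-0.001,0,0,0,0,0],[0,-0.001,0,0,0,0,0],[0,0,0,0,0,0,0]]}}

```text
t: 6.62
ee_pos: [0.4938, -0.0243, 0.0923]
ee_rot: [[-0.967, 0.253, -0.0], [0.253, 0.967, -0.0], [0.0, -0.0, -1.0]]
force: [1.7, 1.9, 0.8]
finger_gap: -0.0001
grasp_force: 1.1
```

Call:
{"api": "arm_command", "payload": {"commands": [[0,-0.001,0,0,0,0,0],[0,0,0,0,0,0,0]]}}

```text
t: 6.88
ee_pos: [0.4936, -0.0252, 0.0923]
ee_rot: [[-0.967, 0.253, -0.0], [0.253, 0.967, -0.0], [0.0, -0.0, -1.0]]
force: [1.8, 1.1, 1.0]
finger_gap: 0.0005
grasp_force: 1.1
```

Run:
```python
from h import *
import pickle
s=get_state(); c=capture('wrist'); pickle.dump((s,c),open('w3.pkl','wb'));save(c,'w3.png');print(s['force'],s['ee_pos'])
im=cv2.imread('pics/w3.png')[100:320,200:440]; cv2.imwrite('pics/w3z.png',cv2.resize(im,None,fx=2.7,fy=2.7,interpolation=cv2.INTER_CUBIC))
```

```text
[1.76451867 1.09713995 0.98199916] [ 0.49361183 -0.02519097  0.09228692]
```

View pics/w3z.png

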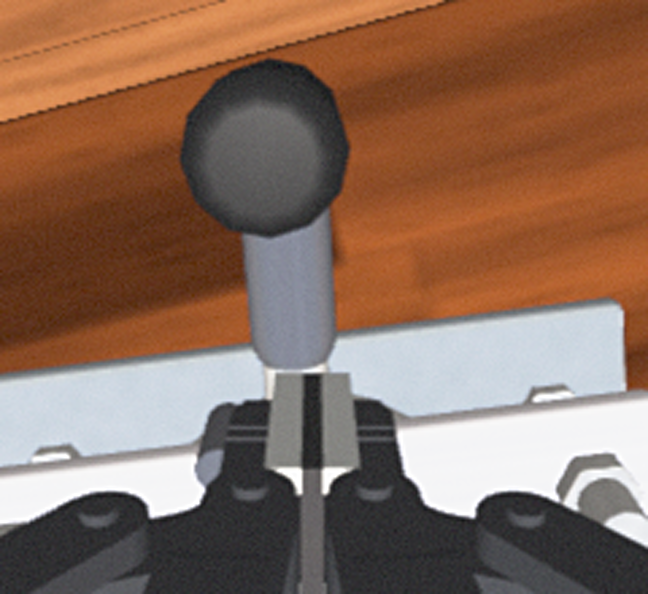

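Run:
```python
from h import *
import pickle
S=np.array([.568,-.0435])
for n,k,o,q in(('w2',1.75,(180,0),{'knob':(225,273,.124),'fin':(178,436,.103)}),('w3',2.7,(200,100),{'knob':(263,152,.124),'fin':(222,404,.103),'fin2':(205,440,.1)})):
    s,c=pickle.load(open(n+'.pkl','rb')); T=wT(s,c)
    for m,(u,v,z) in q.items():
        p=ray(c,o[0]+(u+.5)/k-.5,o[1]+(v+.5)/k-.5,z,T); d=S-p[:2]; print(n,m,p,np.linalg.norm(d),np.arctan2(d[1],d[0]))
```

```text
w2 knob [ 0.44193477 -0.00921708  0.124     ] 0.13064363700189147 -0.2655245834901639
w2 fin [ 0.48295722 -0.03342156  0.103     ] 0.08563790179239344 -0.11796009510601618
w3 knob [ 0.43935384 -0.01887924  0.124     ] 0.1309809770440777 -0.1890969510545252
w3 fin [ 0.48152751 -0.0390884   0.103     ] 0.08658495442807475 -0.05097321803695367
w3 fin2 [ 0.48868421 -0.04461841  0.1       ] 0.0793236785387662 0.01409983779911578
```

Call:
{"api": "arm_command", "payload": {"commands": [[0,-0.0015,0,0,0,-0.02,0],[0,-0.0015,0,0,0,-0.02,0],[0,-0.0015,0,0,0,-0.02,0],[0,0,0,0,0,0,0]]}}

```text
t: 7.42
ee_pos: [0.4926, -0.0297, 0.0923]
ee_rot: [[-0.981, 0.194, -0.0], [0.194, 0.981, -0.0], [0.0, -0.0, -1.0]]
force: [0.4, 2.3, 0.7]
finger_gap: 0.0002
grasp_force: 0.9
```

Call:
{"api": "arm_command", "payload": {"commands": [[0,-0.0015,0,0,0,-0.02,0],[0,-0.0015,0,0,0,-0.02,0],[0,-0.0015,0,0,0,-0.02,0],[0,0,0,0,0,0,0]]}}

```text
t: 7.92
ee_pos: [0.4918, -0.0341, 0.0923]
ee_rot: [[-0.991, 0.135, -0.0], [0.135, 0.991, -0.0], [0.0, -0.0, -1.0]]
force: [1.1, 2.2, 0.9]
finger_gap: -0.0004
grasp_force: 1.0
```

Call:
{"api": "arm_command", "payload": {"commands": [[0,-0.0015,0,0,0,-0.02,0],[0,-0.0015,0,0,0,-0.02,0],[0,-0.0015,0,0,0,-0.02,0],[0,0,0,0,0,0,0]]}}

```text
t: 8.43
ee_pos: [0.4913, -0.0386, 0.0923]
ee_rot: [[-0.997, 0.075, -0.0], [0.075, 0.997, -0.0], [0.0, -0.0, -1.0]]
force: [0.5, 1.2, 1.3]
finger_gap: -0.0001
grasp_force: 1.0
```

Call:
{"api": "arm_command", "payload": {"commands": [[0,-0.002,0,0,0,-0.026,0],[0,-0.002,0,0,0,-0.026,0],[0,-0.002,0,0,0,-0.026,0],[0,0,0,0,0,0,0]]}}

```text
t: 8.93
ee_pos: [0.4909, -0.0445, 0.0923]
ee_rot: [[-1.0, -0.003, -0.0], [-0.003, 1.0, 0.0], [0.0, 0.0, -1.0]]
force: [1.4, 4.8, 0.9]
finger_gap: 0.0003
grasp_force: 2.0
```

Call:
{"api": "arm_command", "payload": {"commands": [[0,-0.002,0,0,0,-0.026,0],[0,-0.002,0,0,0,-0.026,0],[0,-0.002,0,0,0,-0.026,0],[0,0,0,0,0,0,0]]}}

```text
t: 9.43
ee_pos: [0.491, -0.0504, 0.0922]
ee_rot: [[-0.997, -0.081, -0.0], [-0.081, 0.997, 0.0], [0.0, 0.0, -1.0]]
force: [-0.1, 5.6, 0.8]
finger_gap: 0.0001
grasp_force: 2.1
```

Call:
{"api": "arm_command", "payload": {"commands": [[0,-0.002,0,0,0,-0.026,0],[0,-0.002,0,0,0,-0.026,0],[0,0,0,0,0,0,0]]}}

```text
t: 9.8
ee_pos: [0.4914, -0.0544, 0.0923]
ee_rot: [[-0.991, -0.133, -0.0], [-0.133, 0.991, 0.0], [0.0, 0.0, -1.0]]
force: [-0.1, 5.5, 1.1]
finger_gap: -0.0002
grasp_force: 2.2
```

Call:
{"api": "arm_command", "payload": {"commands": [[0,0.008,0,0,0,0,0],[0,0.008,0,0,0,0,0],[0,0,-0.04,0,0,0,0],[0,0,-0.05,0,0,0,0],[0,0,-0.05,0,0,0,70],[0,0,0,0,0,0,70],[0,0,0,0,0,0,70]]}}

```text
t: 10.68
ee_pos: [0.4891, -0.0382, 0.232]
ee_rot: [[-0.991, -0.132, -0.0], [-0.132, 0.991, -0.0], [0.0, -0.0, -1.0]]
force: [-0.3, 0.0, 0.2]
finger_gap: 0.0541
grasp_force: 0.0
```

Run:
```python
from h import *
import pickle
s=get_state(); c=capture('wrist'); pickle.dump((s,c),open('w4.pkl','wb'));save(c,'w4.png');print(s['force'],s['ee_pos'],s['ee_rot'],s['joints'])
im=cv2.imread('pics/w4.png')[40:280,180:500]; cv2.imwrite('pics/w4z.png',cv2.resize(im,None,fx=2.5,fy=2.5,interpolation=cv2.INTER_CUBIC))
```

```text
[-0.3462665   0.02679851  0.15162967] [ 0.48908149 -0.03818865  0.232039  ] [[-9.91213110e-01 -1.32274535e-01 -1.33608699e-04]
 [-1.32274526e-01  9.91213118e-01 -7.43410068e-05]
 [ 1.42268117e-04 -5.60147533e-05 -9.99999988e-01]] [-1.39658486e-01  2.57081789e-01  1.95190875e+00 -1.14804480e-04
  9.32724076e-01 -1.84304975e+00]
```

View pics/w4z.png

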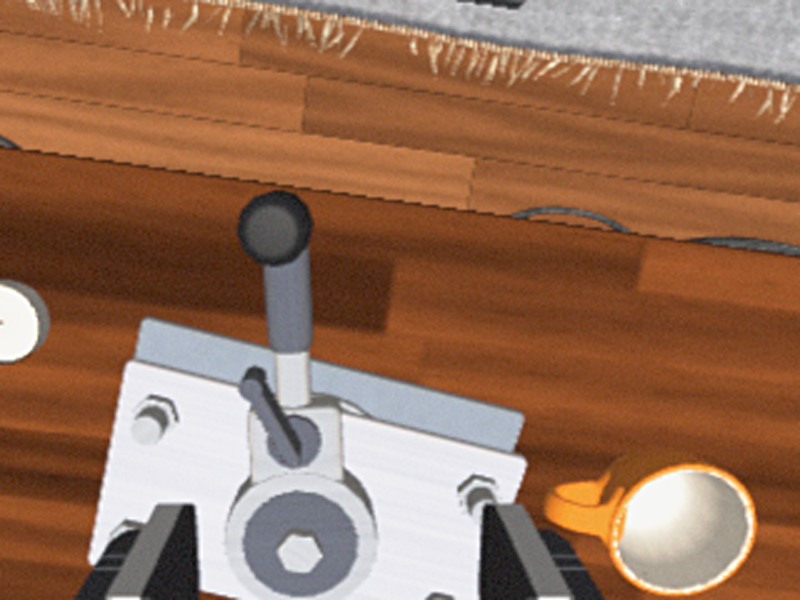

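Run:
```python
from h import *
import pickle
s,c=pickle.load(open('w4.pkl','rb'));T=wT(s,c)
f=lambda u,v,z: ray(c,180+(u+.5)/2.5-.5,40+(v+.5)/2.5-.5,z,T)[:2]
K=f(275,226,.124);X=f(299,551,.08);P=f(293,441,.083);F=f(256,378,.103);B=f(297,456,.103)
for n,p in zip('KXPFB',(K,X,P,F,B)): print(n,p)
a=lambda p,q: np.arctan2((p-q)[1],(p-q)[0])
print('handle',a(X,K),np.linalg.norm(X-K),'handle via S',a(np.array([.568,-.0435]),K),'fin B-F',a(B,F),np.linalg.norm(B-F),'P-F',a(P,F))
```

```text
K [ 0.43849206 -0.06629332]
X [ 0.57126317 -0.04522395]
P [ 0.52280838 -0.0531917 ]
F [ 0.49381107 -0.06868983]
B [ 0.52126057 -0.0507365 ]
handle 0.15737715996214263 0.13443246044610868 handle via S 0.17421522080039037 fin B-F 0.5792165214784946 0.03279934978268856 P-F 0.4908401717068368
```

Call:
{"api": "arm_command", "payload": {"commands": [[0.0262,-0.0103,0,0,0,0,70],[0.0262,-0.0103,0,0,0,0,70],[0,0,0.045,0,0,0,70],[0,0,0.045,0,0,0,70],[0,0,0.035,0,0,0,70],[0,0,0.018,0,0,0,70],[0,0,0,0,0,0,70]]}}

```text
t: 11.6
ee_pos: [0.4383, -0.0654, 0.0874]
ee_rot: [[-0.991, -0.132, -0.005], [-0.132, 0.991, 0.001], [0.005, 0.002, -1.0]]
force: [0.4, -0.1, 0.1]
finger_gap: 0.0597
grasp_force: 0.0
```

Call:
{"api": "arm_command", "payload": {"commands": [[0,0,0,0,0,0,20],[0,0,0,0,0,0,20],[0,0,0,0,0,0,20],[0,0,0,0,0,0,20],[0,0,0,0,0,0,20]], "newtons": 30}}

```text
t: 12.22
ee_pos: [0.4406, -0.0659, 0.09]
ee_rot: [[-0.991, -0.132, 0.001], [-0.132, 0.991, -0.0], [-0.001, -0.0, -1.0]]
force: [-0.7, -0.0, 7.6]
finger_gap: 0.0227
grasp_force: 29.5
```

```bash
cat >> h.py <<'E'
def arc(phis,R):
    phis=np.array(phis);p=-.13*np.c_[np.cos(phis),np.sin(phis),0*phis]; d=np.diff(p,axis=0)@R
    for a,r in zip(phis[1:],d): print(round(a,3),np.round(r[:2]*1e3,1))
E
python3 - <<'E'
from h import *
s=get_state();R=np.array(s['ee_rot'])
arc(np.arange(.17,.871,.05),R)
E
```

```text
0.22 [-0.4 -6.5]
0.27 [-0.7 -6.5]
0.32 [-1.1 -6.4]
0.37 [-1.4 -6.4]
0.42 [-1.7 -6.3]
0.47 [-2.  -6.2]
0.52 [-2.3 -6.1]
0.57 [-2.6 -6. ]
0.62 [-2.9 -5.8]
0.67 [-3.2 -5.7]
0.72 [-3.5 -5.5]
0.77 [-3.7 -5.3]
0.82 [-4.  -5.1]
0.87 [-4.3 -4.9]
```

Call:
{"api": "arm_command", "payload": {"commands": [[-0.0004,-0.0065,-0.001,0,0,0,20],[-0.0007,-0.0065,0,0,0,0,20],[-0.0011,-0.0064,0,0,0,0,20],[-0.0014,-0.0064,0,0,0,0,20],[-0.0017,-0.0063,0,0,0,0,20]]}}

```text
t: 12.85
ee_pos: [0.4499, -0.0968, 0.0903]
ee_rot: [[-0.991, -0.131, 0.0], [-0.131, 0.991, 0.0], [-0.0, 0.0, -1.0]]
force: [3.7, 6.1, -10.3]
finger_gap: 0.0226
grasp_force: 31.8
```

Call:
{"api": "arm_command", "payload": {"commands": [[-0.002,-0.0062,0,0,0,0,20],[-0.0023,-0.0061,0,0,0,0,20],[-0.0026,-0.006,0,0,0,0,20],[-0.0029,-0.0058,0,0,0,0,20],[-0.0032,-0.0057,0,0,0,0,20]]}}

```text
t: 13.48
ee_pos: [0.4666, -0.1244, 0.0903]
ee_rot: [[-0.991, -0.132, -0.0], [-0.132, 0.991, 0.001], [-0.0, 0.001, -1.0]]
force: [3.5, 7.7, -8.1]
finger_gap: 0.0227
grasp_force: 32.0
```

Call:
{"api": "arm_command", "payload": {"commands": [[-0.0044,-0.005,0.0005,0,0,0,20],[-0.0037,-0.0053,0,0,0,0,20],[-0.003,-0.0038,0,0,0,0,20],[0,0,0,0,0,0,20]]}}

```text
t: 13.98
ee_pos: [0.4792, -0.1378, 0.0901]
ee_rot: [[-0.991, -0.132, -0.0], [-0.132, 0.991, -0.0], [0.0, -0.0, -1.0]]
force: [-4.9, -5.5, 2.9]
finger_gap: 0.0229
grasp_force: 33.1
```

Call:
{"api": "arm_command", "payload": {"commands": [[-0.0016,-0.0025,0,0,0,0,20],[-0.002,-0.0023,0,0,0,0,20],[0,0,0,0,0,0,20]]}}

```text
t: 14.35
ee_pos: [0.4838, -0.142, 0.09]
ee_rot: [[-0.991, -0.132, 0.0], [-0.132, 0.991, -0.0], [-0.0, -0.0, -1.0]]
force: [-4.8, -3.3, 4.6]
finger_gap: 0.0227
grasp_force: 33.3
```

Call:
{"api": "arm_command", "payload": {"commands": [[-0.0014,-0.0015,0,0,0,0,20],[0,0,0,0,0,0,20]]}}

```text
t: 14.6
ee_pos: [0.4852, -0.1432, 0.09]
ee_rot: [[-0.991, -0.132, -0.0], [-0.132, 0.991, -0.0], [0.0, -0.0, -1.0]]
force: [-4.2, -1.8, 5.7]
finger_gap: 0.0226
grasp_force: 33.4
```

```bash
cat >> h.py <<'E'
from scipy.optimize import least_squares
def fit(P):
    P=np.array(P); r=least_squares(lambda c:np.hypot(*(P-c).T)-.13,[.568,-.044]); return r.x,r.fun*1e3,[np.arctan2(*(r.x-p)[::-1]) for p in P]
E
python3 - <<'E'
from h import *
s=get_state();R=np.array(s['ee_rot'])
print(fit([(.4406,-.0659),(.4499,-.0968),(.4666,-.1244),(.4792,-.1378),(.4838,-.142),(.4852,-.1432)]))
E
```

```text
(array([ 0.56855394, -0.04348448]), array([-0.09747269,  0.08190543,  0.16115741, -0.07870317, -0.04409428,
       -0.0343752 ]), [np.float64(0.17342443494798132), np.float64(0.422301799219792), np.float64(0.6708555905387789), np.float64(0.8124051952493968), np.float64(0.860346800024325), np.float64(0.8745349185735192)])
```

Run:
```python
from h import *
R=np.array(get_state()['ee_rot'])
arc(np.linspace(.875,-1.045,31),R)
```

```text
0.811 [5.4 6.3]
0.747 [5.  6.6]
0.683 [4.6 6.9]
0.619 [4.1 7.2]
0.555 [3.7 7.5]
0.491 [3.2 7.7]
0.427 [2.7 7.9]
0.363 [2.2 8. ]
0.299 [1.6 8.2]
0.235 [1.1 8.2]
0.171 [0.6 8.3]
0.107 [0.1 8.3]
0.043 [-0.5  8.3]
-0.021 [-1.   8.3]
-0.085 [-1.5  8.2]
-0.149 [-2.1  8.1]
-0.213 [-2.6  7.9]
-0.277 [-3.1  7.7]
-0.341 [-3.6  7.5]
-0.405 [-4.   7.3]
-0.469 [-4.5  7. ]
-0.533 [-4.9  6.7]
-0.597 [-5.3  6.4]
-0.661 [-5.7  6. ]
-0.725 [-6.1  5.6]
-0.789 [-6.5  5.2]
-0.853 [-6.8  4.8]
-0.917 [-7.1  4.4]
-0.981 [-7.3  3.9]
-1.045 [-7.6  3.4]
```

Call:
{"api": "arm_command", "payload": {"commands": [[0.0054,0.0063,0,0,0,0,20],[0.005,0.0066,0,0,0,0,20],[0.0046,0.0069,0,0,0,0,20],[0.0041,0.0072,0,0,0,0,20],[0.0037,0.0075,0,0,0,0,20],[0.0032,0.0077,0,0,0,0,20],[0.0027,0.0079,0,0,0,0,20],[0.0022,0.008,0,0,0,0,20],[0.0016,0.0082,0,0,0,0,20],[0.0011,0.0082,0,0,0,0,20]]}}

```text
t: 15.85
ee_pos: [0.4423, -0.0733, 0.09]
ee_rot: [[-0.991, -0.132, 0.001], [-0.132, 0.991, -0.0], [-0.001, -0.0, -1.0]]
force: [-2.3, -4.5, 7.1]
finger_gap: 0.0228
grasp_force: 33.4
```

Call:
{"api": "arm_command", "payload": {"commands": [[0.0006,0.0083,0,0,0,0,20],[0.0001,0.0083,0,0,0,0,20],[-0.0005,0.0083,0,0,0,0,20],[-0.001,0.0083,0,0,0,0,20],[-0.0015,0.0082,0,0,0,0,20],[-0.0021,0.0081,0,0,0,0,20],[-0.0026,0.0079,0,0,0,0,20],[-0.0031,0.0077,0,0,0,0,20],[-0.0036,0.0075,0,0,0,0,20],[-0.004,0.0073,0,0,0,0,20]]}}

```text
t: 17.1
ee_pos: [0.4496, 0.0084, 0.09]
ee_rot: [[-0.991, -0.132, 0.001], [-0.132, 0.991, -0.0], [-0.001, -0.0, -1.0]]
force: [-0.1, -2.5, 4.8]
finger_gap: 0.0226
grasp_force: 33.3
```

Call:
{"api": "arm_command", "payload": {"commands": [[-0.0045,0.007,0,0,0,0,20],[-0.0049,0.0067,0,0,0,0,20],[-0.0053,0.0064,0,0,0,0,20],[-0.0057,0.006,0,0,0,0,20],[-0.0061,0.0056,0,0,0,0,20],[-0.0065,0.0052,0,0,0,0,20],[-0.0068,0.0048,0,0,0,0,20],[-0.0071,0.0044,0,0,0,0,20],[0,0,0,0,0,0,20]]}}

```text
t: 18.23
ee_pos: [0.4908, 0.0604, 0.09]
ee_rot: [[-0.991, -0.132, 0.002], [-0.132, 0.991, 0.0], [-0.002, -0.0, -1.0]]
force: [4.3, -0.2, 6.0]
finger_gap: 0.0225
grasp_force: 33.3
```

Call:
{"api": "arm_command", "payload": {"commands": [[-0.0073,0.0039,0,0,0,0,20],[-0.0038,0.0018,0,0,0,0,20],[0,0,0,0,0,0,20]]}}

```text
t: 18.6
ee_pos: [0.5006, 0.0671, 0.09]
ee_rot: [[-0.991, -0.132, 0.001], [-0.132, 0.991, 0.0], [-0.001, -0.0, -1.0]]
force: [2.7, -1.9, 3.7]
finger_gap: 0.0228
grasp_force: 33.3
```

Run:
```python
from h import *
R=np.array(get_state()['ee_rot'])
print(fit([(.4406,-.0659),(.4499,-.0968),(.4666,-.1244),(.4792,-.1378),(.4838,-.142),(.4852,-.1432),(.4423,-.0733),(.4496,.0084),get_state()['ee_pos'][:2]]))
arc(np.linspace(-1.01,.87,31),R)
```

```text
(array([ 0.56870294, -0.04363459]), array([ 0.02350804,  0.15644535,  0.18472497, -0.08502225, -0.0605379 ,
       -0.053809  , -0.16263746, -0.02650404,  0.00857116]), [np.float64(0.1720895665042658), np.float64(0.4207806476782119), np.float64(0.6692409361657663), np.float64(0.8107779624471453), np.float64(0.8587241371366423), np.float64(0.8729143170314069), np.float64(0.2305174421819415), np.float64(-0.4118962431924475), np.float64(-1.0190575271271305)])
-0.947 [ 7.3 -3.6]
-0.885 [ 7.1 -4.1]
-0.822 [ 6.8 -4.5]
-0.759 [ 6.5 -4.9]
-0.697 [ 6.2 -5.3]
-0.634 [ 5.8 -5.7]
-0.571 [ 5.5 -6. ]
-0.509 [ 5.1 -6.4]
-0.446 [ 4.7 -6.7]
-0.383 [ 4.2 -7. ]
-0.321 [ 3.8 -7.2]
-0.258 [ 3.3 -7.4]
-0.195 [ 2.9 -7.6]
-0.133 [ 2.4 -7.8]
-0.07 [ 1.9 -7.9]
-0.007 [ 1.4 -8. ]
0.055 [ 0.9 -8.1]
0.118 [ 0.4 -8.1]
0.181 [-0.1 -8.1]
0.243 [-0.6 -8.1]
0.306 [-1.2 -8.1]
0.369 [-1.7 -8. ]
0.431 [-2.2 -7.9]
0.494 [-2.6 -7.7]
0.557 [-3.1 -7.5]
0.619 [-3.6 -7.3]
0.682 [-4.  -7.1]
0.745 [-4.5 -6.8]
0.807 [-4.9 -6.5]
0.87 [-5.3 -6.2]
```

Call:
{"api": "arm_command", "payload": {"commands": [[0.0073,-0.0036,0,0,0,0,20],[0.0071,-0.0041,0,0,0,0,20],[0.0068,-0.0045,0,0,0,0,20],[0.0065,-0.0049,0,0,0,0,20],[0.0062,-0.0053,0,0,0,0,20],[0.0058,-0.0057,0,0,0,0,20],[0.0055,-0.006,0,0,0,0,20],[0.0051,-0.0064,0,0,0,0,20]]}}

```text
t: 19.6
ee_pos: [0.4553, 0.02, 0.09]
ee_rot: [[-0.991, -0.132, 0.001], [-0.132, 0.991, 0.0], [-0.001, 0.0, -1.0]]
force: [4.9, 2.2, 4.2]
finger_gap: 0.0227
grasp_force: 33.3
```

Call:
{"api": "arm_command", "payload": {"commands": [[0.0047,-0.0067,0,0,0,0,20],[0.0042,-0.007,0,0,0,0,20],[0.0038,-0.0072,0,0,0,0,20],[0.0033,-0.0074,0,0,0,0,20],[0.0029,-0.0076,0,0,0,0,20]]}}

```text
t: 20.23
ee_pos: [0.4412, -0.018, 0.09]
ee_rot: [[-0.991, -0.132, 0.001], [-0.132, 0.991, 0.0], [-0.001, 0.0, -1.0]]
force: [4.3, 3.5, 5.1]
finger_gap: 0.0228
grasp_force: 33.4
```

Call:
{"api": "arm_command", "payload": {"commands": [[0.0024,-0.0078,0,0,0,0,20],[0.0019,-0.0079,0,0,0,0,20],[0.0014,-0.008,0,0,0,0,20]]}}

```text
t: 20.6
ee_pos: [0.4386, -0.0422, 0.09]
ee_rot: [[-0.991, -0.132, 0.001], [-0.132, 0.991, 0.0], [-0.001, 0.0, -1.0]]
force: [4.3, 3.7, 6.3]
finger_gap: 0.0229
grasp_force: 33.4
```

Call:
{"api": "arm_command", "payload": {"commands": [[0.0009,-0.0081,0,0,0,0,20],[0.0004,-0.0081,0,0,0,0,20]]}}

```text
t: 20.85
ee_pos: [0.4395, -0.0584, 0.09]
ee_rot: [[-0.991, -0.131, 0.001], [-0.131, 0.991, 0.0], [-0.001, 0.0, -1.0]]
force: [2.9, 4.6, 6.7]
finger_gap: 0.0228
grasp_force: 33.5
```

Call:
{"api": "arm_command", "payload": {"commands": [[-0.0001,-0.0081,0,0,0,0,20],[-0.0006,-0.0081,0,0,0,0,20]]}}

```text
t: 21.1
ee_pos: [0.4423, -0.0743, 0.09]
ee_rot: [[-0.991, -0.131, 0.001], [-0.131, 0.991, 0.0], [-0.001, 0.0, -1.0]]
force: [3.7, 5.3, 7.3]
finger_gap: 0.0226
grasp_force: 33.5
```

Call:
{"api": "arm_command", "payload": {"commands": [[-0.0006,-0.004,0,0,0,0,20],[-0.0006,-0.0041,0,0,0,0,20]]}}

```text
t: 21.35
ee_pos: [0.4444, -0.0821, 0.0899]
ee_rot: [[-0.991, -0.131, 0.0], [-0.131, 0.991, 0.0], [-0.0, 0.0, -1.0]]
force: [2.3, 5.8, 7.7]
finger_gap: 0.023
grasp_force: 33.6
```

Call:
{"api": "arm_command", "payload": {"commands": [[-0.0008,-0.004,0,0,0,0,20],[-0.0009,-0.004,0,0,0,0,20]]}}

```text
t: 21.6
ee_pos: [0.447, -0.0897, 0.0899]
ee_rot: [[-0.991, -0.132, -0.0], [-0.132, 0.991, 0.0], [0.0, 0.0, -1.0]]
force: [2.0, 5.3, 10.0]
finger_gap: 0.0226
grasp_force: 33.7
```

Call:
{"api": "arm_command", "payload": {"commands": [[-0.001,-0.0039,-0.0003,0,0,0,20],[-0.0012,-0.0039,0,0,0,0,20]]}}

```text
t: 21.85
ee_pos: [0.45, -0.097, 0.09]
ee_rot: [[-0.991, -0.131, -0.0], [-0.131, 0.991, 0.001], [0.0, 0.001, -1.0]]
force: [2.3, 5.5, 4.1]
finger_gap: 0.0225
grasp_force: 33.1
```

Call:
{"api": "arm_command", "payload": {"commands": [[-0.0013,-0.0039,0,0,0,0,20],[-0.0013,-0.0039,0,0,0,0,20]]}}

```text
t: 22.1
ee_pos: [0.4536, -0.1043, 0.09]
ee_rot: [[-0.991, -0.131, -0.001], [-0.131, 0.991, 0.001], [0.0, 0.001, -1.0]]
force: [2.5, 6.2, 4.1]
finger_gap: 0.0226
grasp_force: 33.2
```

Call:
{"api": "arm_command", "payload": {"commands": [[-0.0015,-0.0038,0,0,0,0,20],[-0.0016,-0.0038,0,0,0,0,20]]}}

```text
t: 22.35
ee_pos: [0.4576, -0.1114, 0.09]
ee_rot: [[-0.991, -0.131, -0.001], [-0.131, 0.991, 0.001], [0.001, 0.001, -1.0]]
force: [2.6, 6.5, 4.9]
finger_gap: 0.0223
grasp_force: 33.2
```

Call:
{"api": "arm_command", "payload": {"commands": [[-0.0018,-0.0037,0,0,0,0,20],[-0.0018,-0.0036,0,0,0,0,20]]}}

```text
t: 22.6
ee_pos: [0.462, -0.1181, 0.09]
ee_rot: [[-0.991, -0.131, -0.001], [-0.131, 0.991, 0.001], [0.001, 0.001, -1.0]]
force: [1.2, 5.5, 5.3]
finger_gap: 0.0228
grasp_force: 33.3
```

Call:
{"api": "arm_command", "payload": {"commands": [[-0.0019,-0.0036,0,0,0,0,20],[-0.002,-0.0035,0,0,0,0,20]]}}

```text
t: 22.85
ee_pos: [0.4668, -0.1246, 0.09]
ee_rot: [[-0.991, -0.131, -0.001], [-0.131, 0.991, 0.001], [0.001, 0.001, -1.0]]
force: [2.3, 6.8, 4.9]
finger_gap: 0.0223
grasp_force: 33.4
```

Call:
{"api": "arm_command", "payload": {"commands": [[-0.0022,-0.0035,0,0,0,0,20],[-0.0023,-0.0033,0,0,0,0,20]]}}

```text
t: 23.1
ee_pos: [0.472, -0.1307, 0.09]
ee_rot: [[-0.991, -0.131, -0.001], [-0.131, 0.991, 0.001], [0.001, 0.001, -1.0]]
force: [0.4, 5.6, 5.7]
finger_gap: 0.0227
grasp_force: 33.4
```

Call:
{"api": "arm_command", "payload": {"commands": [[-0.0024,-0.0033,0,0,0,0,20],[-0.0025,-0.0032,0,0,0,0,20]]}}

```text
t: 23.35
ee_pos: [0.4775, -0.1365, 0.09]
ee_rot: [[-0.991, -0.132, -0.002], [-0.132, 0.991, 0.001], [0.001, 0.001, -1.0]]
force: [-0.6, 6.0, 8.1]
finger_gap: 0.0226
grasp_force: 33.5
```

Call:
{"api": "arm_command", "payload": {"commands": [[-0.0025,-0.0032,0,0,0,0,20],[-0.0019,-0.0024,0,0,0,0,20]]}}

```text
t: 23.6
ee_pos: [0.4828, -0.1414, 0.09]
ee_rot: [[-0.991, -0.131, -0.001], [-0.131, 0.991, 0.001], [0.001, 0.001, -1.0]]
force: [1.4, 7.6, 7.2]
finger_gap: 0.0229
grasp_force: 33.5
```

Run:
```python
from h import *
C=np.array([.5687,-.0436]);s=get_state();d=C-s['ee_pos'][:2];a=np.arctan2(d[1],d[0]);f=s['force'];print(a,np.linalg.norm(d),'tang',-(f[0]*np.sin(a)-f[1]*np.cos(a)),'radial out',-(f[0]*np.cos(a)+f[1]*np.sin(a)))
arc(np.linspace(a,-1.015,31),np.array(s['ee_rot']))
```

```text
0.8501625129142307 0.1302185217876148 tang 3.93924988400756 radial out -6.625811522201304
0.788 [5.1 6.2]
0.726 [4.7 6.6]
0.664 [4.3 6.8]
0.601 [3.9 7.1]
0.539 [3.4 7.3]
0.477 [3.  7.5]
0.415 [2.5 7.7]
0.353 [2.  7.8]
0.291 [1.5 7.9]
0.228 [1. 8.]
0.166 [0.5 8.1]
0.104 [0.  8.1]
0.042 [-0.5  8.1]
-0.02 [-1.  8.]
-0.082 [-1.5  7.9]
-0.145 [-2.   7.8]
-0.207 [-2.4  7.7]
-0.269 [-2.9  7.5]
-0.331 [-3.4  7.3]
-0.393 [-3.8  7.1]
-0.455 [-4.3  6.9]
-0.518 [-4.7  6.6]
-0.58 [-5.1  6.3]
-0.642 [-5.5  6. ]
-0.704 [-5.8  5.6]
-0.766 [-6.2  5.2]
-0.828 [-6.5  4.8]
-0.891 [-6.8  4.4]
-0.953 [-7.  4.]
-1.015 [-7.3  3.6]
```

Call:
{"api": "arm_command", "payload": {"commands": [[0.0048,0.0065,0,0,0,0,20],[0.0047,0.0066,0,0,0,0,20],[0.0043,0.0068,0,0,0,0,20],[0.0039,0.0071,0,0,0,0,20],[0.0034,0.0073,0,0,0,0,20],[0.003,0.0075,0,0,0,0,20],[0.0025,0.0077,0,0,0,0,20],[0.002,0.0078,0,0,0,0,20],[0.0015,0.0079,0,0,0,0,20],[0.001,0.008,0,0,0,0,20]]}}

```text
t: 24.85
ee_pos: [0.4421, -0.073, 0.09]
ee_rot: [[-0.991, -0.132, -0.001], [-0.132, 0.991, 0.0], [0.001, 0.0, -1.0]]
force: [-2.5, -2.5, 5.1]
finger_gap: 0.023
grasp_force: 33.4
```

Call:
{"api": "arm_command", "payload": {"commands": [[0.0005,0.0081,0,0,0,0,20],[0,0.0081,0,0,0,0,20],[-0.0005,0.0081,0,0,0,0,20],[-0.001,0.008,0,0,0,0,20],[-0.0015,0.0079,0,0,0,0,20],[-0.002,0.0078,0,0,0,0,20],[-0.0024,0.0077,0,0,0,0,20],[-0.0029,0.0075,0,0,0,0,20],[-0.0034,0.0073,0,0,0,0,20],[-0.0038,0.0071,0,0,0,0,20]]}}

```text
t: 26.1
ee_pos: [0.4487, 0.0061, 0.09]
ee_rot: [[-0.991, -0.132, -0.002], [-0.132, 0.991, 0.0], [0.002, 0.0, -1.0]]
force: [-1.2, -1.1, 7.3]
finger_gap: 0.0227
grasp_force: 33.5
```

Call:
{"api": "arm_command", "payload": {"commands": [[-0.0043,0.0069,0,0,0,0,20],[-0.0047,0.0066,0,0,0,0,20],[-0.0051,0.0063,0,0,0,0,20],[-0.0055,0.006,0,0,0,0,20],[-0.0058,0.0056,0,0,0,0,20],[0,0,0,0,0,0,20]]}}

```text
t: 26.85
ee_pos: [0.4701, 0.0409, 0.09]
ee_rot: [[-0.991, -0.132, -0.001], [-0.132, 0.991, 0.0], [0.001, 0.001, -1.0]]
force: [-1.9, 3.4, 7.4]
finger_gap: 0.0227
grasp_force: 33.5
```

```bash
cat > st.py <<'E'
from h import *
import sys
C=np.array([.5687,-.0436]);s=get_state();d=C-s['ee_pos'][:2];a=np.arctan2(d[1],d[0]);f=s['force'];print(s['t'],a,np.linalg.norm(d),'tang',-(f[0]*np.sin(a)-f[1]*np.cos(a)),'radial out',-(f[0]*np.cos(a)+f[1]*np.sin(a)))
if len(sys.argv)>1: arc(np.arange(a,float(sys.argv[1]),float(sys.argv[2])),np.array(s['ee_rot']))
E
python3 st.py .88 .04
```

```text
26.85 -0.7084623484580045 0.12986335731750667 tang 1.3670069736558652 radial out 3.6291902203590842
-0.668 [ 3.8 -3.5]
-0.628 [ 3.7 -3.7]
-0.588 [ 3.5 -3.8]
-0.548 [ 3.4 -4. ]
-0.508 [ 3.2 -4.1]
-0.468 [ 3.  -4.2]
-0.428 [ 2.9 -4.3]
-0.388 [ 2.7 -4.5]
-0.348 [ 2.5 -4.6]
-0.308 [ 2.3 -4.7]
-0.268 [ 2.1 -4.7]
-0.228 [ 1.9 -4.8]
-0.188 [ 1.7 -4.9]
-0.148 [ 1.5 -5. ]
-0.108 [ 1.3 -5. ]
-0.068 [ 1.1 -5.1]
-0.028 [ 0.9 -5.1]
0.012 [ 0.7 -5.1]
0.052 [ 0.5 -5.2]
0.092 [ 0.3 -5.2]
0.132 [ 0.1 -5.2]
0.172 [-0.1 -5.2]
0.212 [-0.3 -5.2]
0.252 [-0.5 -5.2]
0.292 [-0.7 -5.1]
0.332 [-0.9 -5.1]
0.372 [-1.1 -5.1]
0.412 [-1.3 -5. ]
0.452 [-1.5 -5. ]
0.492 [-1.7 -4.9]
0.532 [-1.9 -4.8]
0.572 [-2.1 -4.7]
0.612 [-2.3 -4.7]
0.652 [-2.5 -4.6]
0.692 [-2.7 -4.5]
0.732 [-2.8 -4.4]
0.772 [-3.  -4.2]
0.812 [-3.2 -4.1]
0.852 [-3.3 -4. ]
```

Call:
{"api": "arm_command", "payload": {"commands": [[0.0038,-0.0035,0,0,0,0,20],[0.0037,-0.0037,0,0,0,0,20]]}}

```text
t: 27.1
ee_pos: [0.4634, 0.0324, 0.09]
ee_rot: [[-0.991, -0.132, -0.001], [-0.132, 0.991, 0.0], [0.001, 0.001, -1.0]]
force: [-0.4, 2.6, 4.9]
finger_gap: 0.0224
grasp_force: 33.4
```

Call:
{"api": "arm_command", "payload": {"commands": [[0.0035,-0.0038,0,0,0,0,20],[0.0034,-0.004,0,0,0,0,20]]}}

```text
t: 27.35
ee_pos: [0.4576, 0.0238, 0.09]
ee_rot: [[-0.991, -0.132, -0.001], [-0.132, 0.991, 0.001], [0.001, 0.001, -1.0]]
force: [0.2, 4.3, 5.1]
finger_gap: 0.0228
grasp_force: 33.3
```

Call:
{"api": "arm_command", "payload": {"commands": [[0.0032,-0.0041,0,0,0,0,20],[0.003,-0.0042,0,0,0,0,20]]}}

```text
t: 27.6
ee_pos: [0.4526, 0.0147, 0.09]
ee_rot: [[-0.991, -0.132, -0.001], [-0.132, 0.991, 0.0], [0.001, 0.001, -1.0]]
force: [-0.9, 5.5, 5.4]
finger_gap: 0.0232
grasp_force: 33.3
```

Call:
{"api": "arm_command", "payload": {"commands": [[0.0029,-0.0043,0,0,0,0,20],[0.0027,-0.0045,0,0,0,0,20]]}}

```text
t: 27.85
ee_pos: [0.4483, 0.0052, 0.09]
ee_rot: [[-0.991, -0.132, -0.001], [-0.132, 0.991, 0.0], [0.001, 0.001, -1.0]]
force: [-1.0, 4.7, 5.2]
finger_gap: 0.0228
grasp_force: 33.3
```

Call:
{"api": "arm_command", "payload": {"commands": [[0.0025,-0.0046,0,0,0,0,20],[0.0023,-0.0047,0,0,0,0,20]]}}

```text
t: 28.1
ee_pos: [0.4447, -0.0047, 0.09]
ee_rot: [[-0.991, -0.132, -0.001], [-0.132, 0.991, 0.0], [0.001, 0.001, -1.0]]
force: [-0.5, 3.9, 5.2]
finger_gap: 0.0229
grasp_force: 33.3
```

Call:
{"api": "arm_command", "payload": {"commands": [[0.0021,-0.0047,0,0,0,0,20],[0.0019,-0.0048,0,0,0,0,20]]}}

```text
t: 28.35
ee_pos: [0.442, -0.0146, 0.09]
ee_rot: [[-0.991, -0.132, -0.001], [-0.132, 0.991, 0.0], [0.001, 0.001, -1.0]]
force: [-0.2, 6.4, 4.7]
finger_gap: 0.0228
grasp_force: 33.3
```

Call:
{"api": "arm_command", "payload": {"commands": [[0.0017,-0.0049,0,0,0,0,20]]}}

```text
t: 28.48
ee_pos: [0.441, -0.0195, 0.09]
ee_rot: [[-0.991, -0.131, -0.001], [-0.131, 0.991, 0.001], [0.001, 0.001, -1.0]]
force: [0.7, 9.0, 5.3]
finger_gap: 0.0225
grasp_force: 33.3
```

Force is rising; creep on.

Call:
{"api": "arm_command", "payload": {"commands": [[0.0003,-0.001,0,0,0,0,20],[0.0003,-0.001,0,0,0,0,20],[0,0,0,0,0,0,20]]}}

```text
t: 28.85
ee_pos: [0.4406, -0.0214, 0.09]
ee_rot: [[-0.991, -0.131, -0.001], [-0.131, 0.991, 0.001], [0.001, 0.001, -1.0]]
force: [-0.7, 7.7, 5.1]
finger_gap: 0.0226
grasp_force: 33.4
```

Call:
{"api": "arm_command", "payload": {"commands": [[0.0004,-0.0015,0,0,0,0,20],[0.0004,-0.0015,0,0,0,0,20],[0,0,0,0,0,0,20]]}}

```text
t: 29.22
ee_pos: [0.4401, -0.0244, 0.09]
ee_rot: [[-0.991, -0.131, -0.001], [-0.131, 0.991, 0.001], [0.001, 0.001, -1.0]]
force: [-0.8, 8.7, 4.6]
finger_gap: 0.0223
grasp_force: 33.4
```

Call:
{"api": "arm_command", "payload": {"commands": [[0.0004,-0.0015,0,0,0,0,20],[0.0004,-0.0015,0,0,0,0,20],[0,0,0,0,0,0,20]]}}

```text
t: 29.6
ee_pos: [0.4397, -0.0274, 0.09]
ee_rot: [[-0.991, -0.131, -0.001], [-0.131, 0.991, 0.001], [0.001, 0.001, -1.0]]
force: [-0.7, 9.9, 5.7]
finger_gap: 0.0224
grasp_force: 33.5
```

Call:
{"api": "arm_command", "payload": {"commands": [[0.0003,-0.0015,0,0,0,0,20],[0.0003,-0.0015,0,0,0,0,20],[0,0,0,0,0,0,20]]}}

```text
t: 29.98
ee_pos: [0.4393, -0.0304, 0.0899]
ee_rot: [[-0.991, -0.131, -0.002], [-0.131, 0.991, 0.001], [0.002, 0.001, -1.0]]
force: [-0.9, 12.0, 6.6]
finger_gap: 0.0231
grasp_force: 33.6
```

Call:
{"api": "arm_command", "payload": {"commands": [[0.0003,-0.0015,0,0,0,0,20],[0.0003,-0.0015,0,0,0,0,20],[0,0,0,0,0,0,20]]}}

```text
t: 30.35
ee_pos: [0.439, -0.0333, 0.0899]
ee_rot: [[-0.991, -0.131, -0.002], [-0.131, 0.991, 0.001], [0.002, 0.001, -1.0]]
force: [-1.2, 13.6, 7.1]
finger_gap: 0.0226
grasp_force: 33.7
```

```bash
python3 st.py
python3 - <<'E'
from h import *
import pickle
s=get_state(); c=capture('wrist'); pickle.dump((s,c),open('w5.pkl','wb'));save(c,'w5.png');t=capture('top');save(t,'t5.png');pickle.dump((s,t),open('t5.pkl','wb'))
a=cv2.imread('pics/w5.png')[40:400,120:520]; b=cv2.imread('pics/t5.png')[150:270,310:450]
a=cv2.resize(a,(560,504));b=cv2.resize(b,(240,206),interpolation=cv2.INTER_CUBIC)
o=np.zeros((504,800,3),np.uint8);o[:,:560]=a;o[:206,560:]=b
sc=capture('scene');save(sc,'s5.png');d=cv2.imread('pics/s5.png')[190:300,270:430];o[210:375,560:]=cv2.resize(d,(240,165),interpolation=cv2.INTER_CUBIC)
cv2.imwrite('pics/c5.png',o)
E
```

```text
30.35 -0.07932855827964894 0.13010855450100334 tang 13.432327761558104 radial out 2.3023948433961987
```

View pics/c5.png

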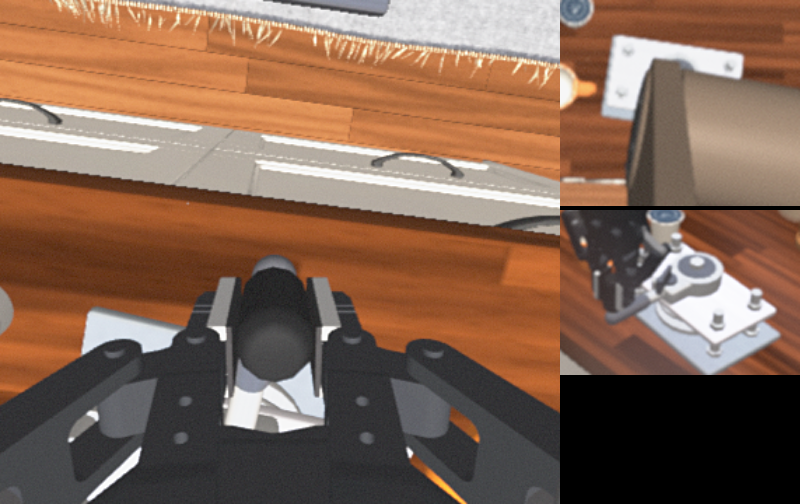

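Call:
{"api": "arm_command", "payload": {"commands": [[0.0003,-0.0015,0,0,0,0,20],[0.0002,-0.0015,0,0,0,0,20],[0,0,0,0,0,0,20]]}}

```text
t: 30.88
ee_pos: [0.4388, -0.0363, 0.0899]
ee_rot: [[-0.991, -0.131, -0.002], [-0.131, 0.991, 0.001], [0.002, 0.002, -1.0]]
force: [-2.5, 13.4, 7.7]
finger_gap: 0.0229
grasp_force: 33.7
```

Call:
{"api": "arm_command", "payload": {"commands": [[0.0002,-0.0015,0,0,0,0,20],[0.0002,-0.0015,0,0,0,0,20],[0,0,0,0,0,0,20]]}}

```text
t: 31.25
ee_pos: [0.4386, -0.0392, 0.0899]
ee_rot: [[-0.991, -0.131, -0.002], [-0.131, 0.991, 0.001], [0.002, 0.002, -1.0]]
force: [-2.9, 14.1, 8.3]
finger_gap: 0.0225
grasp_force: 33.8
```

Call:
{"api": "arm_command", "payload": {"commands": [[0.0002,-0.002,0,0,0,0,20],[0.0002,-0.002,0,0,0,0,20],[0,0,0,0,0,0,20]]}}

```text
t: 31.62
ee_pos: [0.4386, -0.0432, 0.0899]
ee_rot: [[-0.991, -0.131, -0.003], [-0.131, 0.991, 0.002], [0.003, 0.002, -1.0]]
force: [-3.2, 15.4, 9.1]
finger_gap: 0.0229
grasp_force: 33.9
```

Call:
{"api": "arm_command", "payload": {"commands": [[-0.0002,0.0015,0,0,0,0,20],[-0.0002,0.0015,0,0,0,0,20],[0,0,0,0,0,0,20]]}}

```text
t: 32.0
ee_pos: [0.4386, -0.0402, 0.0899]
ee_rot: [[-0.991, -0.132, -0.003], [-0.132, 0.991, 0.001], [0.002, 0.002, -1.0]]
force: [-3.0, 13.9, 8.9]
finger_gap: 0.0226
grasp_force: 33.8
```

```bash
python3 st.py
python3 - <<'E'
from h import *
import pickle
for n in('w4','w5'):
    s,_=pickle.load(open(n+'.pkl','rb'));print(n,s['force'],s['wrist_torque'],s['tau'])
s=get_state();print(s['force'],s['wrist_torque'],s['tau'],s['qvel'],s['joints'])
c=capture('wrist');save(c,'w6.png');pickle.dump((s,c),open('w6.pkl','wb'))
c=capture('scene');save(c,'s6.png')
a=cv2.imread('pics/w6.png')[200:380,220:420];b=cv2.imread('pics/s6.png')[170:310,230:430]
cv2.imwrite('pics/c6.png',np.hstack([cv2.resize(a,(400,360),interpolation=cv2.INTER_CUBIC),cv2.resize(b,(400,280),interpolation=cv2.INTER_CUBIC).copy() if 0 else cv2.copyMakeBorder(cv2.resize(b,(400,280),interpolation=cv2.INTER_CUBIC),0,80,0,0,cv2.BORDER_CONSTANT)]))
E
```

```text
32.0 -0.02622508116582537 0.1301166860833728 tang 13.86128714431136 radial out 3.411057902249417
w4 [-0.3462665   0.02679851  0.15162967] [-0.00485965  0.01098573  0.02139731] [ 4.51933115e-02 -7.04562521e+01 -4.06360245e+01 -4.42598059e-03
  6.86167250e-02  7.81041716e-03]
w5 [-1.23070419 13.57253913  7.11728059] [2.27570453 0.18382009 0.00339065] [-5.97778961e+00 -6.62138844e+01 -2.37024558e+01 -2.41486587e+00
 -1.16547547e+00 -5.19939058e-02]
[-3.04641327 13.94596585  8.85925788] [ 2.31425538  0.44188879 -0.02316011] [-5.77982426e+00 -6.59099436e+01 -2.48500729e+01 -2.44548775e+00
 -1.88535176e+00  4.79992863e-02] [-0.00157117  0.00131159 -0.00059097  0.00074685 -0.00094418 -0.00025987] [-1.60932482e-01  4.21878374e-01  2.19151551e+00  1.68111790e-03
  5.30979974e-01 -1.86510340e+00]
```

View pics/c6.png

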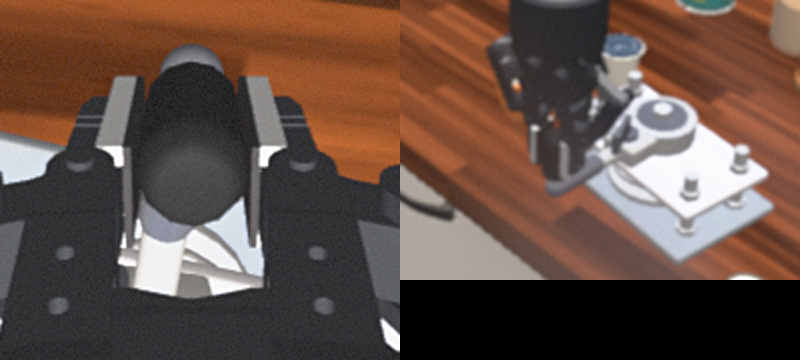

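Run:
```python
from h import *
arc(np.arange(-.026,-1.0,-.065),np.array(get_state()['ee_rot']))
```

```text
-0.091 [-1.6  8.3]
-0.156 [-2.1  8.2]
-0.221 [-2.7  8. ]
-0.286 [-3.2  7.8]
-0.351 [-3.7  7.6]
-0.416 [-4.2  7.4]
-0.481 [-4.6  7.1]
-0.546 [-5.1  6.7]
-0.611 [-5.5  6.4]
-0.676 [-5.9  6. ]
-0.741 [-6.3  5.6]
-0.806 [-6.6  5.2]
-0.871 [-7.   4.8]
-0.936 [-7.3  4.3]
```

Call:
{"api": "arm_command", "payload": {"commands": [[-0.0016,0.0083,0,0,0,0,20]]}}

```text
t: 32.22
ee_pos: [0.4391, -0.0322, 0.0899]
ee_rot: [[-0.991, -0.131, -0.003], [-0.131, 0.991, 0.001], [0.002, 0.001, -1.0]]
force: [-3.4, 7.7, 9.3]
finger_gap: 0.023
grasp_force: 33.7
```

Call:
{"api": "arm_command", "payload": {"commands": [[-0.0021,0.0082,0,0,0,0,20]]}}

```text
t: 32.35
ee_pos: [0.4402, -0.0237, 0.0899]
ee_rot: [[-0.991, -0.131, -0.002], [-0.131, 0.991, 0.001], [0.002, 0.001, -1.0]]
force: [-3.5, 5.2, 8.4]
finger_gap: 0.0229
grasp_force: 33.6
```

Call:
{"api": "arm_command", "payload": {"commands": [[-0.0027,0.008,0,0,0,0,20]]}}

```text
t: 32.48
ee_pos: [0.4418, -0.0155, 0.0899]
ee_rot: [[-0.991, -0.132, -0.002], [-0.132, 0.991, 0.0], [0.002, 0.001, -1.0]]
force: [-3.7, 1.7, 9.1]
finger_gap: 0.0225
grasp_force: 33.7
```

Call:
{"api": "arm_command", "payload": {"commands": [[-0.0032,0.0078,0,0,0,0,20],[-0.0037,0.0076,0,0,0,0,20]]}}

```text
t: 32.72
ee_pos: [0.4466, 0.0004, 0.09]
ee_rot: [[-0.991, -0.132, -0.003], [-0.132, 0.991, 0.0], [0.003, 0.001, -1.0]]
force: [-4.9, 0.4, 9.6]
finger_gap: 0.0226
grasp_force: 33.8
```

Call:
{"api": "arm_command", "payload": {"commands": [[-0.0042,0.0074,0,0,0,0,20],[-0.0046,0.0071,0,0,0,0,20]]}}

```text
t: 32.98
ee_pos: [0.4533, 0.0159, 0.0899]
ee_rot: [[-0.991, -0.132, -0.003], [-0.132, 0.991, 0.0], [0.003, 0.0, -1.0]]
force: [-5.1, -0.6, 9.9]
finger_gap: 0.0224
grasp_force: 33.9
```

Call:
{"api": "arm_command", "payload": {"commands": [[-0.0051,0.0067,0,0,0,0,20],[-0.0055,0.0064,0,0,0,0,20]]}}

```text
t: 33.22
ee_pos: [0.462, 0.0303, 0.09]
ee_rot: [[-0.991, -0.132, -0.003], [-0.132, 0.991, 0.0], [0.003, 0.001, -1.0]]
force: [-6.0, -0.1, 12.4]
finger_gap: 0.0227
grasp_force: 33.9
```

Call:
{"api": "arm_command", "payload": {"commands": [[-0.0059,0.006,0,0,0,0,20],[-0.0063,0.0056,0,0,0,0,20],[-0.0066,0.0052,0,0,0,0,20],[0,0,0,0,0,0,20]]}}

```text
t: 33.72
ee_pos: [0.4788, 0.0499, 0.0899]
ee_rot: [[-0.991, -0.132, -0.003], [-0.132, 0.991, 0.001], [0.002, 0.001, -1.0]]
force: [-5.8, 8.6, 11.1]
finger_gap: 0.0229
grasp_force: 34.0
```

```bash
python3 st.py .5 .04
```

```text
33.725 -0.8048546219835535 0.12970938137985566 tang 1.7797338747920861 radial out 10.207503412875964
-0.765 [ 4.1 -3.2]
-0.725 [ 4.  -3.3]
-0.685 [ 3.9 -3.5]
-0.645 [ 3.7 -3.6]
-0.605 [ 3.6 -3.8]
-0.565 [ 3.4 -3.9]
-0.525 [ 3.3 -4.1]
-0.485 [ 3.1 -4.2]
-0.445 [ 2.9 -4.3]
-0.405 [ 2.7 -4.4]
-0.365 [ 2.6 -4.5]
-0.325 [ 2.4 -4.6]
-0.285 [ 2.2 -4.7]
-0.245 [ 2.  -4.8]
-0.205 [ 1.8 -4.9]
-0.165 [ 1.6 -4.9]
-0.125 [ 1.4 -5. ]
-0.085 [ 1.2 -5.1]
-0.045 [ 1.  -5.1]
-0.005 [ 0.8 -5.1]
0.035 [ 0.6 -5.2]
0.075 [ 0.4 -5.2]
0.115 [ 0.2 -5.2]
0.155 [-0.  -5.2]
0.195 [-0.2 -5.2]
0.235 [-0.4 -5.2]
0.275 [-0.6 -5.2]
0.315 [-0.8 -5.1]
0.355 [-1.  -5.1]
0.395 [-1.3 -5. ]
0.435 [-1.5 -5. ]
0.475 [-1.6 -4.9]
```

Call:
{"api": "arm_command", "payload": {"commands": [[0.0045,-0.0027,-0.0003,0,0,0,20],[0.004,-0.0033,0,0,0,0,20]]}}

```text
t: 33.98
ee_pos: [0.4714, 0.0422, 0.0901]
ee_rot: [[-0.991, -0.132, -0.002], [-0.132, 0.991, 0.0], [0.002, 0.001, -1.0]]
force: [-2.0, 6.7, 1.3]
finger_gap: 0.0227
grasp_force: 33.0
```

Call:
{"api": "arm_command", "payload": {"commands": [[0.0039,-0.0035,0,0,0,0,20],[0.0037,-0.0036,0,0,0,0,20]]}}

```text
t: 34.22
ee_pos: [0.4648, 0.0343, 0.0901]
ee_rot: [[-0.991, -0.131, -0.002], [-0.131, 0.991, 0.001], [0.001, 0.001, -1.0]]
force: [-0.9, 10.5, -0.1]
finger_gap: 0.0228
grasp_force: 32.9
```

Call:
{"api": "arm_command", "payload": {"commands": [[0.0036,-0.0038,0,0,0,0,20]]}}

```text
t: 34.35
ee_pos: [0.4618, 0.0301, 0.0901]
ee_rot: [[-0.991, -0.131, -0.001], [-0.131, 0.991, 0.001], [0.001, 0.001, -1.0]]
force: [-0.8, 12.9, 0.3]
finger_gap: 0.0225
grasp_force: 32.9
```

Call:
{"api": "arm_command", "payload": {"commands": [[0.0034,-0.0039,0,0,0,0,20]]}}

```text
t: 34.48
ee_pos: [0.459, 0.0259, 0.0901]
ee_rot: [[-0.991, -0.131, -0.001], [-0.131, 0.991, 0.001], [0.001, 0.001, -1.0]]
force: [-1.6, 16.1, -0.3]
finger_gap: 0.0224
grasp_force: 32.9
```

Call:
{"api": "arm_command", "payload": {"commands": [[0.0033,-0.0041,0,0,0,0,20]]}}

```text
t: 34.6
ee_pos: [0.4564, 0.0216, 0.0901]
ee_rot: [[-0.991, -0.131, -0.001], [-0.131, 0.991, 0.001], [0.001, 0.001, -1.0]]
force: [-0.3, 18.3, -1.1]
finger_gap: 0.0227
grasp_force: 32.9
```

Call:
{"api": "arm_command", "payload": {"commands": [[-0.0033,0.0041,0,0,0,0,20],[-0.0034,0.0039,0,0,0,0,20],[-0.0036,0.0038,0,0,0,0,20],[-0.0037,0.0036,0,0,0,0,20],[-0.0039,0.0035,0,0,0,0,20],[0,0,0,0,0,0,20]]}}

```text
t: 35.35
ee_pos: [0.4715, 0.0423, 0.0901]
ee_rot: [[-0.991, -0.132, -0.002], [-0.132, 0.991, 0.0], [0.002, 0.001, -1.0]]
force: [-3.8, 6.6, 3.4]
finger_gap: 0.0227
grasp_force: 33.2
```

Call:
{"api": "arm_command", "payload": {"commands": [[0,0,0,0,0,0,60],[0,0,0,0,0,0,60],[0,0,0,0,0,0,60],[0,0,-0.02,0,0,0,60],[0,0,-0.04,0,0,0,60],[0,0,-0.045,0,0,0,60],[0,0,-0.045,0,0,0,60],[0,0,0,0,0,0,60],[0,0,0,0,0,0,60]]}}

```text
t: 36.48
ee_pos: [0.4724, 0.0418, 0.24]
ee_rot: [[-0.991, -0.132, -0.0], [-0.132, 0.991, -0.0], [0.0, -0.0, -1.0]]
force: [-0.2, 0.5, -0.8]
finger_gap: 0.0514
grasp_force: 0.0
```

Run:
```python
from h import *
import pickle
s=get_state(); c=capture('wrist'); pickle.dump((s,c),open('w7.pkl','wb'));print(s['t'],s['ee_pos'],s['force'])
# rectify each wrist view onto plane z=.08 around screw -> hex + lever compare, world axes, 4 px/mm
def rect(n,z,half=.05):
    s,c=pickle.load(open(n+'.pkl','rb'));T=wT(s,c);C=[.5687,-.0436]
    w=np.array([[C[0]+half,C[1]+half],[C[0]+half,C[1]-half],[C[0]-half,C[1]-half],[C[0]-half,C[1]+half]])
    src=np.float32([proj(c,[*p,z],T) for p in w]);dst=np.float32([[0,0],[400,0],[400,400],[0,400]])
    return cv2.warpPerspective(c['pixels'],cv2.getPerspectiveTransform(src,dst),(400,400),flags=cv2.INTER_CUBIC)
im=[cv2.resize(rect(n,.08,h),(266,266)) for n in('w1','w4','w7') for h in (.02,)]
im2=[cv2.resize(rect(n,.1,.10),(266,266)) for n in('w1','w4','w7')]
cv2.imwrite('pics/hex.png',cv2.cvtColor(np.vstack([np.hstack(im),np.hstack(im2)]),cv2.COLOR_RGB2BGR))
```

```text
36.475 [0.4723872  0.04179968 0.24004821] [-0.239188    0.46652499 -0.75057199]
```

View pics/hex.png

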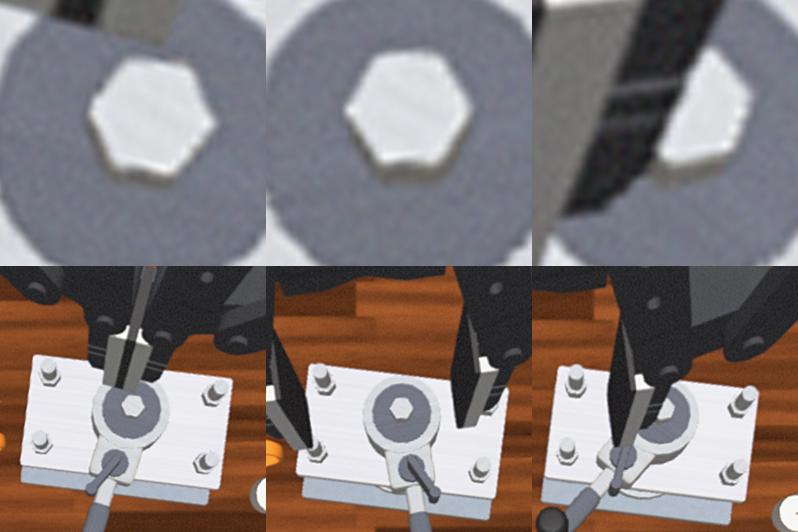

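Call:
{"api": "arm_command", "payload": {"commands": [[-0.003,-0.0405,0,0,0,0,70],[-0.003,-0.0405,0,0,0,0,70],[0,0,0,0,0,0,70],[0,0,0,0,0,0,70]]}}

```text
t: 37.02
ee_pos: [0.4886, -0.0374, 0.2393]
ee_rot: [[-0.991, -0.131, -0.002], [-0.131, 0.991, 0.0], [0.002, 0.001, -1.0]]
force: [-0.4, 0.8, 1.2]
finger_gap: 0.0599
grasp_force: 0.0
```

Run:
```python
from h import *
import pickle
s=get_state(); c=capture('wrist'); pickle.dump((s,c),open('w8.pkl','wb'));print(s['t'],s['ee_pos'])
def rect(n,z,half):
    s,c=pickle.load(open(n+'.pkl','rb'));T=wT(s,c);C=[.5707,-.0453]
    w=np.array([[C[0]+half,C[1]+half],[C[0]+half,C[1]-half],[C[0]-half,C[1]-half],[C[0]-half,C[1]+half]])
    src=np.float32([proj(c,[*p,z],T) for p in w]);dst=np.float32([[0,0],[400,0],[400,400],[0,400]])
    return cv2.warpPerspective(c['pixels'],cv2.getPerspectiveTransform(src,dst),(400,400),flags=cv2.INTER_CUBIC)
for n in('w1','w4','w8'):
    g=cv2.cvtColor(rect(n,.081,.016),cv2.COLOR_RGB2GRAY); m=(g>195).astype(np.uint8)
    k,l,st,ce=cv2.connectedComponentsWithStats(m); i=l[200,200]; cnt=max(cv2.findContours((l==i).astype(np.uint8),0,1)[0],key=len)[:,0].astype(float)
    M=cv2.moments(cnt.astype(np.int32)); cx,cy=M['m10']/M['m00'],M['m01']/M['m00']
    th=np.arctan2(-(cnt[:,1]-cy),cnt[:,0]-cx); r=np.hypot(cnt[:,0]-cx,cnt[:,1]-cy)
    tt=np.linspace(-np.pi,np.pi,720,endpoint=False); o=np.argsort(th); rr=np.interp(tt,th[o],r[o],period=2*np.pi)
    f=(rr*np.exp(6j*tt)).mean(); print(n,i,st[i],(cx,cy),'hex angle',np.angle(f)/6,abs(f)/rr.mean())
```

```text
37.025 [ 0.48859413 -0.03742401  0.23933057]
w1 2 [  100    98   226   207 33174] (211.85205186323276, 197.59032711157084) hex angle -0.13981292318879307 0.030546683068290812
w4 3 [   81    84   225   202 32988] (196.9969658956472, 183.86260351650145) hex angle 0.011233891761958296 0.02923079337863038
w8 3 [   91    81   216   211 33398] (198.34907394814914, 186.06667976285817) hex angle 0.17222985689430795 0.02698951234309718
```

```bash
python3 -c "
from station import sign_off
print(sign_off())"
```

```text
the job is handed in; nothing more can be done
None
```

The job is handed in: the lever was pushed over to its loosening stop and the screw unscrewed to its end stop (hexagon turned about 2.4 rad in all), with the gripper clear of everything. I saw no sign of contact with the pod, cup or tea light, but didn't re-measure their positions at the end.

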